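Plug in the relay and lock it with the cam knob

TASK

Stand the blue relay fully home in the fixture's socket, then turn the knob slowly clockwise, which swings the steel tongue over the relay, until the sprung pin drops into the notch of the hidden cam. Feel for the drop and stop there: never force the knob on against the dropped pin. Then let go and leave the other things on the bench alone.

Things in the scene. Friction and masses are not known exactly. Their poses are not given: they have to be found in the camera images.
- relay_center (a point): Centre of the blue plug-in relay, a block 28 mm (its x) by 36 mm (its y) by 44 mm tall, 60 g, standing on short brass blades; 22 mm above its underside, z up. It goes into the socket upright, 28 mm side along the socket's x, either way round. Grip it across the 28 mm, about 10 mm above the centre, so that the fingertips clear the socket rim.
- socket_seat (a point): Where the relay's centre is when fully home: 30 mm above the bench, in the fixture's black socket block (62 x 66 mm, top 18 mm above the bench). Pocket 31 mm (x) by 39 mm (y), 10 mm deep, chamfered mouth; a relay at home has its top 52 mm above the bench. Its axes are the fixture's: z up, the knob's axis 90 mm away along -y.
- knob_grip (a point): On the knob's vertical axis, 79 mm above the bench, at the height to grip. The knob is a black bar 42 mm long, 20 mm thick, 25 mm tall (60 to 85 mm above the bench), over a grey round housing 76 mm across and 50 mm high. The point's axes turn with the knob and match socket_seat's at knob = 0. The bar's length points along the level line from here to tongue_tip.
- tongue_tip (a point): Middle of the end of the flat steel tongue fixed under the knob's bar, 103 mm from the knob's axis, 57 mm above the bench (tongue 5.5 mm thick, 44 mm wide at the end). It passes 2.5 mm over a relay that is home but strikes one that is not; at knob = 1.05 it points straight at the socket, at 0 it stands clear to the socket's -x side.
- knob (a joint): Turn of the knob in rad, 0 to 0.1 at the start, growing clockwise seen from above. The pin drops at once somewhere between 0.7 and 1.3 rad, different each time and not known beforehand. Up to there the knob turns against 0.1 to 0.2 N m; after the drop it has about 0.13 rad of free play, then a wall stops it. Some 0.2 N m more than before (9 N on the pin), built up within 0.05 rad, overloads it.
- pin (a joint): Inward travel in m of the sprung steel follower pin lying level in the aluminium bracket beside the housing: about 0 while it rides on the cam's rim (its 16 mm round head then stands about 8 mm off the bracket), 0.008 when dropped fully into the notch (head against the bracket). Spring 2 to 3 N. Do not handle it.
- test_plug: Bystander: brass stepped plug, 22 mm across, 42 mm tall, standing; origin at the underside.
- foot_pad: Bystander: black rubber disc, 38 mm across, 12 mm tall; origin at the underside.
- contact_spring: Bystander: bent stainless strip, 60 mm long, 10 mm wide, 20 mm tall at one end; origin at the underside.
- screwdriver: Bystander: screwdriver lying, 170 mm long; origin at the underside.
- washer: Bystander: brass washer 28 mm across, 6 mm thick; origin at the underside.

How it is judged:
By the outcome, as a careful person would: the job done as asked, in the order asked, and still so for the second after the job is handed in, with the robot touching nothing.
It also fails if it takes over 69 s, if anything falls off the work surface, if the arm or the gripper's body presses on something with over 40 N, if the wrist force passes 120 N, or if a joint passes its speed limit or range.

ROBOT

A 7-joint arm with a two-finger parallel gripper is mounted at the origin on the work surface. World frame = base frame: x ahead of the robot, y to its left, z up, the work surface at z = 0. Lengths are in m, angles in rad, forces in N, time in s.
With the tool pointing down it reaches from about 0.4 to 0.875 m from the base axis. Payload 19.3 kg.
Tool frame: the origin (TCP) lies at the very end of the fingers, on their centre line; the grasp point (between the pads) lies 19 mm behind it; z points along the fingers, y is the direction in which the jaws open and shut (so a half turn about z gives the same grasp; the last joint's range is limited). The gripper opens to 85 mm and grips with 20 to 120 N. Pads are 22 mm wide; open, the fingers measure 114 mm over their backs; the gripper's body (76 mm by 85 mm) begins 54 mm behind the grasp point. The pads swing forward as they close: fully open they stand 13 mm farther back than shut.
Start: joints at [-1.337, 0.521, -0.036, 1.599, 0.021, 1.021, -0.113], TCP at [0.187, 0.596, 0.231] pointing down, gripper open.
Joint ranges: [-2.91, 2.91], [-0.3, 2.13], [-1.5, 1.42], [0.17, 2.43], [-1.26, 4.41], [0.16, 1.93], [-2.52, 2.52]. Speed limits (rad/s): [1.89, 1.89, 2.39, 2.39, 3.01, 3.01, 3.01].

INTERFACE

Orientations are given as [roll, pitch, yaw] about the fixed x, y, z axes, in that order (R = Rz(yaw) Ry(pitch) Rx(roll)).
In Python, from workcell import telemetry, imaging, ticket gives the robot as it stands.
- The arm moves only by the tool carry_out, never from a script. Its argument "series" is a list of rows, each a list of 7 numbers: the shift along the tool's x, y, z in m, then the turn, a rotation vector about the tool's x, y, z in rad, then the closure in counts, from 0 (fully open) to 255 (shut). In form: [[tx, ty, tz, ax, ay, az, jaw], ...]. A call has 1 to 10 rows; each row is the pose to reach, as a shift and turn from the pose commanded when the call began, along the tool's axes at that moment; what a row does not reach only later rows make up. A row lasts 1/8 s, in which the tool goes at most 62.5 mm and 10.7 degrees, less where a joint would pass 70% of its speed; a pose out of reach is approached as far as the arm can. A call with a gripper value outside its range is refused whole. The fingers move at their own pace and stop on an object; "force" is the grip in N (left out, the last holds). Time passes only in rows, so rows that repeat a pose let the fingers close. It gives the time, the measured TCP pose, the force and the opening at its end, in the units of the state.
- telemetry.observe(): the state, without advancing time (a new reading comes with each control period).
- imaging.grab_frame(name): name is "scene" or "top" or "wrist"; returns (picture, depth): 400x640x3 uint8, blue, green, red; 400x640 float32, m along the optical axis (not along the pixel's ray), 0 where there is no reading.
- imaging.camera_info(name): a dict with "mtx" (3x3 intrinsics, pixels), "dist_coeffs" ([k1, k2, p1, p2, k3] as OpenCV has them; the pictures are not rectified), "extrinsics" (4x4, takes a point from camera to world coordinates); the wrist camera has in their place "hand_eye" (4x4, takes a point from camera to tool coordinates, whose origin is the TCP and whose axes are the flange's). Camera axes: x right, y down, z forward; pixel columns grow to the right and rows downward; lengths in m; the calibration is good to about 2 mm. A picture is of the moment at which its call begins: read the wrist's pose just before it. camera_info takes no time and is no camera call.
- ticket.job_done(): hands the job in, once; it reports no verdict.
The state is a dict: "clock": time; "qpos": joint angles; "qd": joint speeds; "joint_efforts": joint torques, N m; "position": TCP position; "tool_rot": TCP orientation; "force": force on the tool from outside, world axes, zero at the start; "moment": the same for the moment, N m; "grip_width": finger opening in m.
Only numpy, scipy, OpenCV 4.12 (cv2) and the standard library are available. Lean on these libraries where they do the work, as an engineer would, in place of code of your own. Each camera call takes 0.05 s, during which the arm holds its last target.

## Working session

There is one attempt and no reset: what is moved stays moved. The work goes in short steps, Python scripts to look and compute and a tool call to move; the robot and the scene stay as the last step left them, time stands still between calls to the robot, and variables do not carry over. Pictures are saved under pics/ and viewed, and the job is handed in when it is done.

Besides the shell and the picture viewer there is one more tool, called after ">>>" as name(argument=value, ...), one argument or row to a line, values as JSON. carry_out: Moves the arm, as the interface text tells. Its arguments: {"type":"object","properties":{"series":{"type":"array"},"force":{"type":"number"}},"required":["series"]}

```bash
ls; mkdir -p pics; python3 - <<'E'
from workcell import telemetry, imaging
import cv2,numpy as np
print(telemetry.observe())
for n in ["scene","top"]:
    p,d=imaging.grab_frame(n); cv2.imwrite(f"pics/{n}0.png",p); np.savez(f"pics/{n}0.npz",p=p,d=d)
    print(imaging.camera_info(n))
print(imaging.camera_info("wrist"))
E
```

```text
pics
{'clock': 0.0, 'qpos': array([-1.33722596,  0.52203588, -0.03632895,  1.59998203,  0.02121028,
        1.02110311, -0.11277637]), 'qd': array([ 1.45322653e-04,  9.38091760e-04,  6.46232065e-04,  1.48528288e-06,
       -1.66488899e-03, -2.17245383e-03, -8.80385436e-04]), 'joint_efforts': array([ 4.62983262e-04, -9.27119994e+01,  1.98022664e+00, -3.69923401e+01,
        1.78774749e-02,  8.32038786e-03, -2.73462354e-05]), 'position': array([0.18688809, 0.59605902, 0.23072139]), 'tool_rot': array([-3.14045309e+00,  8.91655413e-05,  2.83784224e+00]), 'force': array([-0.56869292,  0.51824577, -0.41155822]), 'moment': array([0.01491969, 0.00364831, 0.02990434]), 'grip_width': 0.08558940739936981}
{'mtx': array([[502.74726366,   0.        , 316.04832242],
       [  0.        , 502.74726366, 197.46897519],
       [  0.        ,   0.        ,   1.        ]]), 'dist_coeffs': array([0.05397906, 0.        , 0.        , 0.        , 0.        ]), 'extrinsics': array([[-0.39567375,  0.72630044, -0.56207646,  1.07940991],
       [ 0.91825721,  0.32332089, -0.22862044,  0.23177427],
       [ 0.01
[... 528 characters left out ...]
922, -0.98322337,  0.89898921],
       [ 0.        ,  0.        ,  0.        ,  1.        ]])}
{'mtx': array([[287.56057195,   0.        , 318.22817459],
       [  0.        , 287.56057195, 202.96467574],
       [  0.        ,   0.        ,   1.        ]]), 'dist_coeffs': array([-0.00166438,  0.        ,  0.        ,  0.        ,  0.        ]), 'hand_eye': array([[-8.12756005e-04, -9.54110744e-01, -2.99452882e-01,
         7.57077108e-02],
       [ 9.99999374e-01, -1.00562503e-03,  4.89967410e-04,
         4.66925081e-04],
       [-7.68620484e-04, -2.99452296e-01,  9.54110964e-01,
        -1.42621207e-01],
       [ 0.00000000e+00,  0.00000000e+00,  0.00000000e+00,
         1.00000000e+00]])}
```

View pics/scene0.png

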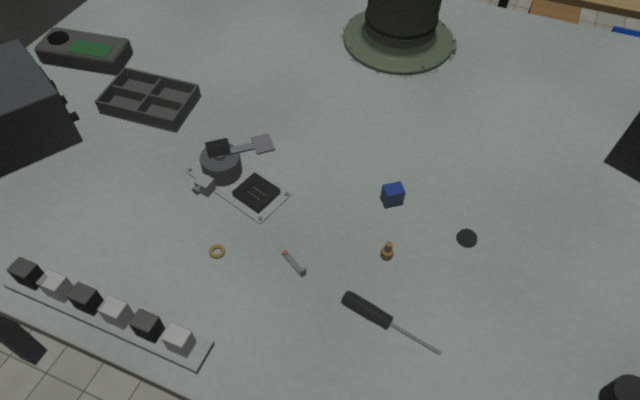

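View pics/top0.png

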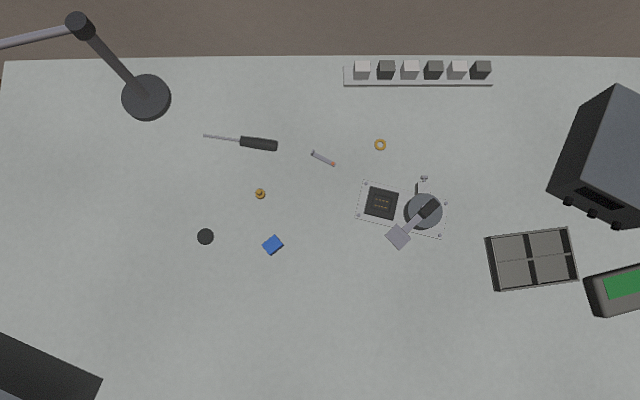

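```bash
cat > h.py <<'E'
import numpy as np,cv2
from workcell import imaging
def cloud(n,d,T=None):
    ci=imaging.camera_info(n); K=ci["mtx"];D=ci["dist_coeffs"]
    T=ci["extrinsics"] if T is None else T
    h,w=d.shape; v,u=np.mgrid[0:h,0:w]
    q=cv2.undistortPoints(np.stack([u,v],-1).reshape(-1,1,2).astype(float),K,D).reshape(h,w,2)
    P=np.dstack([q[...,0]*d,q[...,1]*d,d])
    W=P@T[:3,:3].T+T[:3,3]; W[d==0]=np.nan
    return W
def wristT(s):
    from scipy.spatial.transform import Rotation as R
    T=np.eye(4);T[:3,:3]=R.from_euler('xyz',s["tool_rot"]).as_matrix();T[:3,3]=s["position"]
    return T@imaging.camera_info("wrist")["hand_eye"]
E
python3 - <<'E'
from h import *
for n in ["scene","top"]:
    z=np.load(f"pics/{n}0.npz");p,d=z["p"].astype(int),z["d"];W=cloud(n,d)
    b=(p[...,0]>p[...,2]+50)&(p[...,0]>p[...,1]+30)&np.isfinite(W[...,2])
    X=W[b]; X=X[(X[:,0]<.8)&(X[:,2]<0.1)]
    print(n,len(X),X.mean(0),np.percentile(X[:,2],[5,50,95]))
    t=X[X[:,2]>np.percentile(X[:,2],95)-.006]
    r=cv2.minAreaRect((t[:,:2]*1000).astype(np.float32));print("relay top",r,len(t))
    # socket / knob areas
    for nm,(c,rr) in {"scene":{"sock":(257,193),"knob":(218,148),"tip":(263,144)},"top":{"sock":(381,203),"knob":(428,209),"tip":(398,237)}}[n].items() if 0 else []: pass
    for nm,(u,v) in {"scene":{"sock":(257,193),"knob":(218,148),"tip":(263,144),"bench":(330,150)},"top":{"sock":(381,203),"knob":(428,209),"tip":(398,237),"bench":(330,250)}}[n].items():
        print(nm,W[v,u])
    if 1:
        x0,y0,x1,y1={"scene":(170,110,310,230),"top":(340,160,460,260)}[n]
        c=z["p"][y0:y1,x0:x1]; cv2.imwrite(f"pics/{n}0c.png",cv2.resize(c,None,fx=5,fy=5,interpolation=cv2.INTER_CUBIC))
E
```

```text
scene 347 [-0.1369609   0.36467642 -0.15924339] [-0.46468193  0.04321328  0.04620932]
relay top ((493.2583312988281, 145.9530487060547), (27.666946411132812, 33.8988037109375), 38.14993667602539) 207
sock [ 0.58002146 -0.09273607  0.00733498]
knob [ 0.56388055 -0.17496559  0.08008934]
tip [ 0.50432853 -0.11445174  0.05966291]
bench [ 4.14587831e-01 -1.03490348e-02  3.67226687e-04]
top 225 [0.49231267 0.14389851 0.04324385] [0.0402724  0.04324729 0.04617124]
relay top ((492.7375183105469, 144.19668579101562), (27.46708106994629, 34.84016799926758), 38.08448028564453) 215
sock [ 0.58126485 -0.09588388  0.00945779]
knob [ 0.55379269 -0.17805776  0.08708126]
tip [ 0.50043122 -0.11904591  0.05977612]
bench [0.48000535 0.0202489  0.00318588]
```

```bash
python3 - <<'E'
import cv2
for n in ["scene","top"]:
    print(cv2.imread(f"pics/{n}0c.png").shape)
E
```

```text
(600, 700, 3)
(500, 600, 3)
```

View pics/top0c.png

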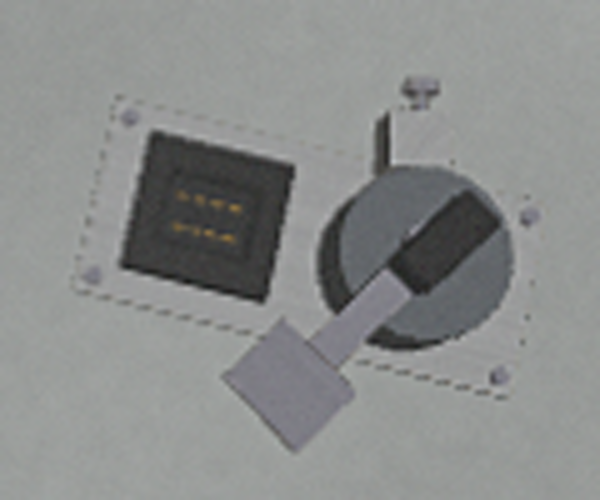

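View pics/scene0c.png

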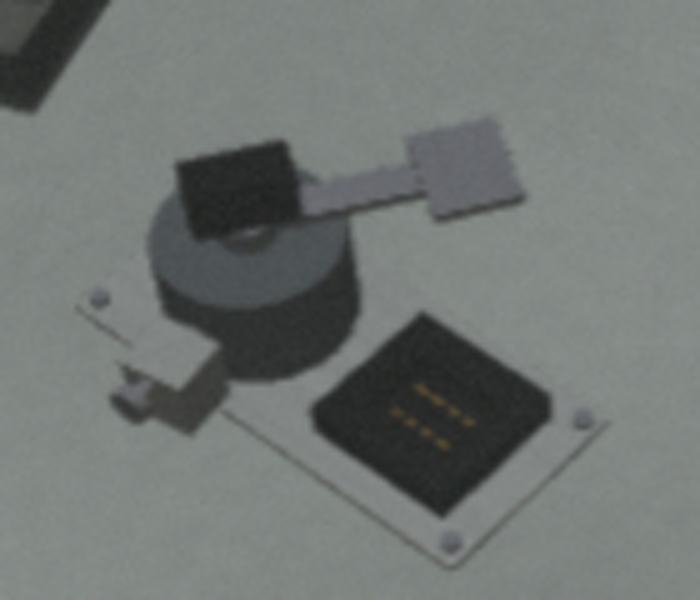

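```bash
cat >> h.py <<'E'
from scipy.spatial.transform import Rotation as R
def plan(pos,yaw,s=None):
    from workcell import telemetry
    s=s or telemetry.observe()
    R0=R.from_euler('xyz',s["tool_rot"]);Rt=R.from_euler('xyz',[np.pi,0,yaw])
    print("t",s["clock"],"pos",s["position"].round(4),"yaw",s["tool_rot"].round(4),"F",s["force"].round(2),"w",round(s["grip_width"],4))
    print("shift",R0.inv().apply(np.array(pos)-s["position"]).round(4),"rot",(R0.inv()*Rt).as_rotvec().round(4))
def shot(tag):
    from workcell import telemetry
    s=telemetry.observe(); p,d=imaging.grab_frame("wrist")
    cv2.imwrite(f"pics/{tag}.png",p); np.savez(f"pics/{tag}.npz",p=p,d=d,T=wristT(s))
    return s,p,d,wristT(s)
E
python3 -c "
from h import *
plan([.493,.145,.2],np.radians(128))"
```

```text
t 0.1 pos [0.1869 0.5961 0.2308] yaw [-3.1406e+00  1.0000e-04  2.8378e+00] F [0.66 0.29 0.18] w 0.0854
shift [-0.427  -0.3388  0.0312] rot [-9.000e-04  3.000e-04  6.037e-01]
```

>>> carry_out(
  series=[
    [-0.427,-0.339,0.03,0,0,0.604,0],
    [-0.427,-0.339,0.03,0,0,0.604,0],
    [-0.427,-0.339,0.03,0,0,0.604,0],
    [-0.427,-0.339,0.03,0,0,0.604,0],
    [-0.427,-0.339,0.03,0,0,0.604,0],
    [-0.427,-0.339,0.03,0,0,0.604,0],
    [-0.427,-0.339,0.03,0,0,0.604,0],
    [-0.427,-0.339,0.03,0,0,0.604,0],
    [-0.427,-0.339,0.03,0,0,0.604,0],
    [-0.427,-0.339,0.03,0,0,0.604,0],
  ],
  force=40,
)

```text
clock: 1.35
position: [0.4943, 0.1417, 0.201]
tool_rot: [-3.141, 0.001, 2.229]
force: [-0.2, -0.0, -0.0]
grip_width: 0.0855
```

```bash
python3 - <<'E'
from h import *
s,p,d,T=shot("w1"); W=cloud("wrist",d,T); p=p.astype(int)
print(s["position"],s["tool_rot"],s["qd"].round(3))
b=(p[...,0]>p[...,2]+50)&(p[...,0]>p[...,1]+30)&np.isfinite(W[...,2])
X=W[b]; X=X[(np.abs(X[:,2])<0.1)]
h=np.percentile(X[:,2],95);print(len(X),np.percentile(X[:,2],[1,5,25,50,75,95]))
t=X[X[:,2]>np.percentile(X[:,2],60)-.004]
print(cv2.minAreaRect((t[:,:2]*1000).astype(np.float32)),t.mean(0),len(t))
i,j=np.nonzero(b);print(j.min(),j.max(),i.min(),i.max())
g=(np.abs(W[...,0]-.43)<.02)&(np.abs(W[...,1]-.14)<.03);print("bench z",np.nanmedian(W[g][:,2]))
E
```

```text
[0.49430405 0.14174181 0.20097286] [-3.14081705e+00  1.00765693e-03  2.22850419e+00] [-0.06  -0.012 -0.047  0.013 -0.007  0.    -0.051]
785 [0.04228903 0.04281888 0.04344706 0.04393161 0.04437512 0.04503466]
((492.75177001953125, 146.3597869873047), (26.060136795043945, 34.42771911621094), 38.13078689575195) [0.49255092 0.14660248 0.04391876] 785
307 331 167 198
bench z 0.26726568953249413
```

View pics/w1.png

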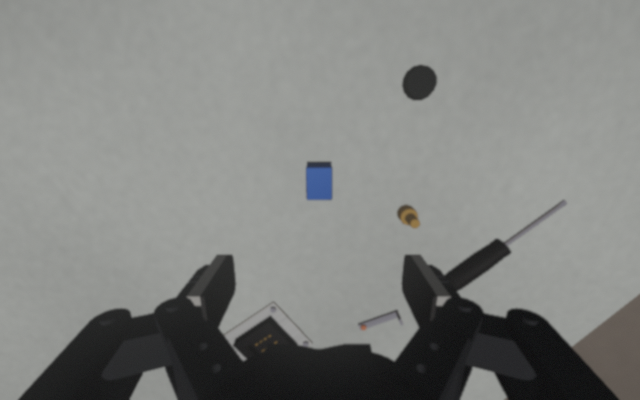

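```bash
python3 -c "
from h import *
plan([.4928,.146,.013],np.radians(128.1))"
```

```text
t 1.4 pos [0.4933 0.1438 0.201 ] yaw [-3.1408e+00  1.0000e-04  2.2309e+00] F [-0.85  0.64  0.39] w 0.0857
shift [0.0021 0.0011 0.188 ] rot [-0.0008  0.0001 -0.0048]
```

>>> carry_out(
  series=[
    [0,0,0,0,0,0,0],
    [0,0,0,0,0,0,0],
    [0,0,0,0,0,0,0],
  ],
)

```text
clock: 1.78
position: [0.4927, 0.1458, 0.2014]
tool_rot: [3.141, -0.0, 2.235]
force: [-0.5, 0.5, 0.3]
grip_width: 0.0852
```

```bash
python3 -c "
from h import *
plan([.4928,.146,.013],np.radians(128.1))"
```

```text
t 1.775 pos [0.4927 0.1458 0.2014] yaw [ 3.1415e+00 -1.0000e-04  2.2350e+00] F [-0.48  0.46  0.35] w 0.0852
shift [1.000e-04 1.000e-04 1.884e-01] rot [ 0.0001 -0.0001 -0.0008]
```

Aligned; take one more measurement from rest, then descend.

```bash
python3 - <<'E'
from h import *
s,p,d,T=shot("w2"); W=cloud("wrist",d,T); p=p.astype(int)
b=(p[...,0]>p[...,2]+50)&(p[...,0]>p[...,1]+30)&np.isfinite(W[...,2])
t=W[b]
print(cv2.minAreaRect((t[:,:2]*1000).astype(np.float32)),t.mean(0),len(t))
m=np.abs(W[...,2])<.15
print("bench",np.nanmedian(W[100:140,250:380,2]))
cv2.imwrite("pics/w2c.png",cv2.resize(p[290:360,200:330].astype(np.uint8),None,fx=5,fy=5))
E
```

```text
((492.3019104003906, 146.04513549804688), (25.747360229492188, 35.1605224609375), 38.65707778930664) [0.49239546 0.14641788 0.04397582] 774
bench -9.88615250810676e-05
```

>>> carry_out(
  series=[
    [0,0,0.06,0,0,0,0],
    [0,0,0.12,0,0,0,0],
    [0,0,0.16,0,0,0,0],
    [0,0,0.18,0,0,0,0],
    [0,0,0.188,0,0,0,0],
    [0,0,0.188,0,0,0,0],
    [0,0,0.188,0,0,0,0],
  ],
)

```text
clock: 2.7
position: [0.4935, 0.1454, 0.0142]
tool_rot: [3.14, 0.0, 2.234]
force: [-0.0, -0.3, -0.6]
grip_width: 0.0854
```

>>> carry_out(
  series=[
    [0,0,0,0,0,0,120],
    [0,0,0,0,0,0,140],
    [0,0,0,0,0,0,255],
    [0,0,0,0,0,0,255],
    [0,0,0,0,0,0,255],
    [0,0,0,0,0,0,255],
    [0,0,0,0,0,0,255],
  ],
  force=40,
)

```text
clock: 3.58
position: [0.4931, 0.1452, 0.0136]
tool_rot: [3.141, 0.0, 2.234]
force: [-1.8, 0.3, 6.5]
grip_width: 0.0274
```

>>> carry_out(
  series=[
    [0,0,-0.02,0,0,0,255],
    [0,0,-0.07,0,0,0,255],
    [0,0,-0.13,0,0,0,255],
    [0,0,-0.15,0,0,0,255],
    [0,0,-0.15,0,0,0,255],
    [0,0,-0.15,0,0,0,255],
  ],
)

```text
clock: 4.32
position: [0.4925, 0.145, 0.1624]
tool_rot: [-3.14, -0.0, 2.234]
force: [-0.9, 0.7, -1.3]
grip_width: 0.0276
```

```bash
python3 - <<'E'
from h import *
s,p,d,T=shot("w3"); W=cloud("wrist",d,T)
print(s)
from workcell import imaging
for n in ["scene","top"]:
    q,d=imaging.grab_frame(n); np.savez(f"pics/{n}1.npz",p=q,d=d)
E
```

```text
{'clock': 4.325, 'qpos': array([-0.57022297,  0.44986313,  0.22245939,  1.96640415, -0.14245438,
        0.74135571,  0.39934364]), 'qd': array([ 3.14777808e-03,  1.32512040e-02,  3.40145568e-04,  1.32600270e-03,
        1.01115013e-03, -4.10693392e-05, -2.36887400e-03]), 'joint_efforts': array([-1.10315667e-01, -7.78939462e+01,  6.48316562e+00, -2.98022926e+01,
        3.18063819e-02,  4.93014918e-02, -1.10657240e-02]), 'position': array([0.49250845, 0.14501003, 0.16240112]), 'tool_rot': array([-3.14036572e+00, -3.01974735e-04,  2.23390053e+00]), 'force': array([-0.88063646,  0.70374419, -1.34741138]), 'moment': array([0.03488142, 0.00227574, 0.03078233]), 'grip_width': 0.027569202176213056}
```

View pics/w3.png

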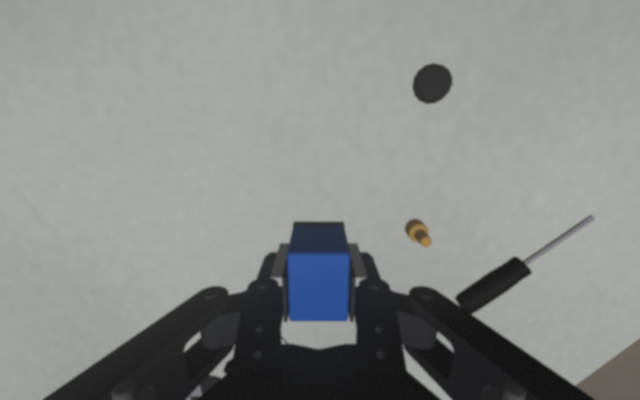

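```bash
python3 - <<'E'
from h import *
for f,n in [("scene0","scene"),("scene1","scene"),("top0","top"),("top1","top")]:
    z=np.load(f"pics/{f}.npz");p,d=z["p"].astype(int),z["d"];W=cloud(n,d)
    g=p.max(-1)
    m=(g<85)&(np.hypot(W[...,0]-.581,W[...,1]+.095)<.05)&(W[...,2]>.008)&(W[...,2]<.03)
    m=cv2.morphologyEx(m.astype(np.uint8),cv2.MORPH_OPEN,np.ones((3,3)))>0
    # project pixels on plane z=.018
    ci=imaging.camera_info(n);T=ci["extrinsics"]
    v,u=np.nonzero(m);q=cv2.undistortPoints(np.stack([u,v],-1).astype(float).reshape(-1,1,2),ci["mtx"],ci["dist_coeffs"]).reshape(-1,2)
    r=np.c_[q,np.ones(len(q))]@T[:3,:3].T; X=T[:3,3]+r*((.018-T[2,3])/r[:,2])[:,None]
    print(f,"sock",cv2.minAreaRect((X[:,:2]*1000).astype(np.float32)),len(X))
    # knob top z .085
    m=(g<70)&(np.hypot(W[...,0]-.558,W[...,1]+.175)<.05)&(W[...,2]>.074)
    v,u=np.nonzero(m);q=cv2.undistortPoints(np.stack([u,v],-1).astype(float).reshape(-1,1,2),ci["mtx"],ci["dist_coeffs"]).reshape(-1,2)
    r=np.c_[q,np.ones(len(q))]@T[:3,:3].T; X=T[:3,3]+r*((.085-T[2,3])/r[:,2])[:,None]
    print("knob",cv2.minAreaRect((X[:,:2]*1000).astype(np.float32)),len(X))
E
python3 -c "
from h import *
plan([.566,-.153,.18],np.radians(74.3))"
```

```text
scene0 sock ((585.2620849609375, -91.53268432617188), (72.30384826660156, 67.39795684814453), 74.77849578857422) 918
knob ((563.2617797851562, -176.99696350097656), (28.684213638305664, 41.63257598876953), 41.6234016418457) 253
scene1 sock ((585.2843627929688, -91.3369140625), (72.08817291259766, 67.43338012695312), 74.60086822509766) 898
knob ((563.5413208007812, -176.73915100097656), (29.092878341674805, 41.61277389526367), 41.41220474243164) 257
top0 sock ((580.3818359375, -95.09320831298828), (64.94865417480469, 62.3846435546875), 74.70890045166016) 592
knob ((557.23974609375, -179.9927520751953), (19.96681022644043, 42.14228820800781), 42.376121520996094) 202
top1 sock ((579.8644409179688, -94.9234619140625), (64.85868072509766, 62.29753112792969), 74.8079833984375) 594
knob ((556.7448120117188, -180.44190979003906), (18.630056381225586, 42.138771057128906), 42.376121520996094) 169
t 4.475 pos [0.4925 0.1449 0.1622] yaw [-3.1397e+00 -4.0000e-04  2.2337e+00] F [ 0.24  0.72 -1.22] w 0.0275
shift [-0.28   -0.1254 -0.0176] rot [-1.900e-03  5.000e-04  9.369e-01]
```

>>> carry_out(
  series=[
    [-0.05,-0.021,-0.018,0,0,0.16,255],
    [-0.1,-0.042,-0.018,0,0,0.31,255],
    [-0.15,-0.065,-0.018,0,0,0.47,255],
    [-0.2,-0.09,-0.018,0,0,0.63,255],
    [-0.25,-0.11,-0.018,0,0,0.79,255],
    [-0.28,-0.125,-0.018,0,0,0.929,255],
    [-0.28,-0.125,-0.018,0,0,0.929,255],
    [-0.28,-0.125,-0.018,0,0,0.929,255],
    [-0.28,-0.125,-0.018,0,0,0.929,255],
  ],
)

```text
clock: 5.6
position: [0.5667, -0.1514, 0.181]
tool_rot: [-3.141, -0.0, 1.307]
force: [-0.0, -0.4, -0.7]
grip_width: 0.0276
```

```bash
python3 - <<'E'
from h import *
s,p,d,T=shot("w4")
print(s["position"],s["tool_rot"],s["qd"].round(3))
E
```

```text
[ 0.56674639 -0.15141676  0.18103938] [-3.14102428e+00 -3.61569308e-04  1.30675775e+00] [-0.001 -0.005  0.005 -0.001  0.     0.001 -0.002]
```

View pics/w4.png

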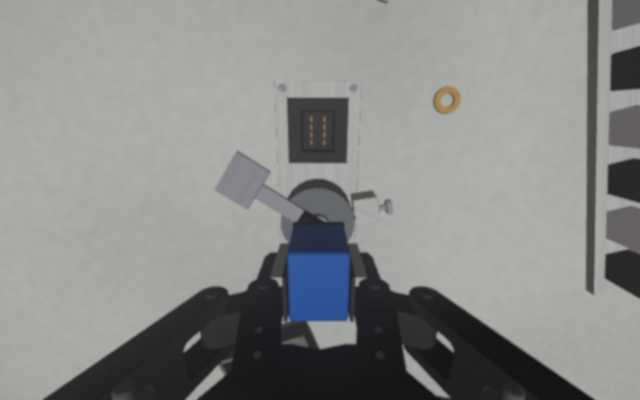

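```bash
python3 - <<'E'
from h import *
z=np.load("pics/w4.npz");p,d,T=z["p"],z["d"],z["T"]
ci=imaging.camera_info("wrist")
g=p.max(-1)
def onplane(px,zp):
    q=cv2.undistortPoints(np.array(px,float).reshape(-1,1,2),ci["mtx"],ci["dist_coeffs"]).reshape(-1,2)
    r=np.c_[q,np.ones(len(q))]@T[:3,:3].T
    return T[:3,3]+r*((zp-T[2,3])/r[:,2])[:,None]
W=cloud("wrist",d,T)
big=cv2.resize(g,None,fx=4,fy=4,interpolation=cv2.INTER_CUBIC)
m=np.zeros_like(big);m[85*4:172*4,270*4:365*4]=(big[85*4:172*4,270*4:365*4]<100)
n,l,st,c=cv2.connectedComponentsWithStats(m)
k=1+np.argmax(st[1:,4]);print(st[k]/4)
cs,_=cv2.findContours((l==k).astype(np.uint8),cv2.RETR_EXTERNAL,cv2.CHAIN_APPROX_NONE)
C=max(cs,key=len)[:,0,:]/4-.375
print("block",cv2.minAreaRect((onplane(C,.018)[:,:2]*1000).astype(np.float32)))
print("block z",np.nanmedian(W[100:108,292:345,2]),"pocket z",np.nanmedian(W[113:150,305:309,2]),"base",np.nanmedian(W[85:93,290:345,2]))
# relay in tool frame
Tt=T@np.linalg.inv(ci["hand_eye"])
pi=p.astype(int);b=(pi[...,0]>pi[...,2]+50)&(pi[...,0]>pi[...,1]+30)&np.isfinite(W[...,2])
X=(W[b]-Tt[:3,3])@Tt[:3,:3]
A=np.c_[X[:,:2],np.ones(len(X))]; t=X[np.abs(X[:,2]-np.median(X[:,2]))<.004]
A=np.c_[t[:,:2],np.ones(len(t))];co=np.linalg.lstsq(A,t[:,2],rcond=None)[0]
print("top plane (tool z slope x,y)",co,"rect",cv2.minAreaRect((t[:,:2]*1000).astype(np.float32)),len(t), np.percentile(t,[0,1,50,99,100],axis=0).round(4))
cv2.imwrite("pics/w4c.png",cv2.resize(p[80:175,260:380],None,fx=6,fy=6,interpolation=cv2.INTER_CUBIC))
cv2.imwrite("pics/w4d.png",cv2.resize(p[210:330,260:380],None,fx=5,fy=5,interpolation=cv2.INTER_CUBIC))
E
```

```text
[  287.5     98.25    60.5     64.5  14799.75]
block ((582.0901489257812, -94.12382507324219), (64.45963287353516, 60.72515106201172), 74.78375244140625)
block z 0.01783561400094147 pocket z 0.007855560939354717 base 0.0038851868410466894
top plane (tool z slope x,y) [ 0.00084684 -0.00153304 -0.03025591] rect ((1.1340923309326172, 0.5219650268554688), (27.82320785522461, 36.55903625488281), 89.90901947021484) 4180 [[-0.0171 -0.0134 -0.0326]
 [-0.0159 -0.013  -0.0316]
 [ 0.0028  0.0004 -0.0303]
 [ 0.0189  0.0139 -0.0289]
 [ 0.0194  0.0145 -0.028 ]]
```

View pics/w4c.png

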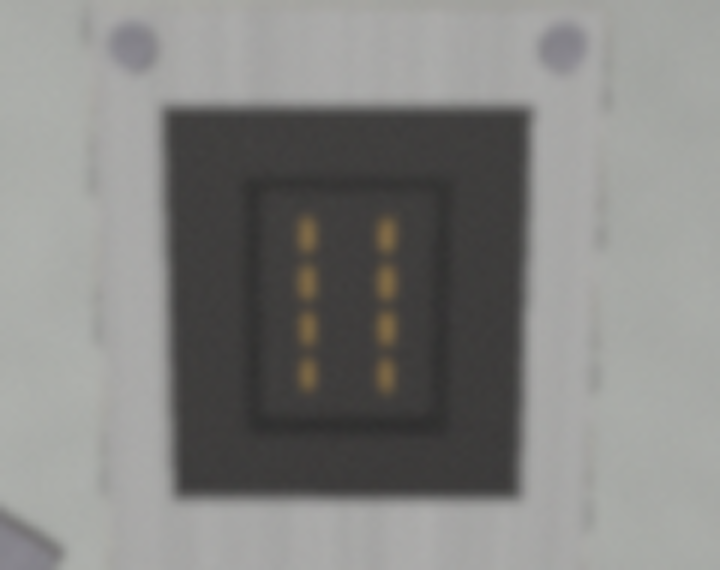

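View pics/w4d.png

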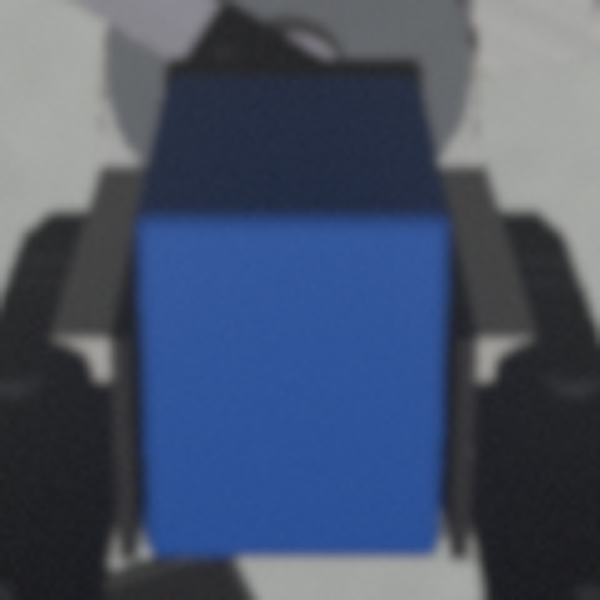

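```bash
python3 -c "
from h import *
plan([.5813,-.0951,.05],np.radians(74.8))"
```

```text
t 5.65 pos [ 0.5668 -0.1515  0.1812] yaw [-3.1413e+00 -3.0000e-04  1.3066e+00] F [-1.46  0.17 -0.77] w 0.0276
shift [ 0.0582 -0.0007  0.1312] rot [-0.0003 -0.0003  0.0011]
```

>>> carry_out(
  series=[
    [0.04,0,0,0,0,0,255],
    [0.058,-0.0007,0.02,0,0,0,255],
    [0.058,-0.0007,0.07,0,0,0,255],
    [0.058,-0.0007,0.11,0,0,0,255],
    [0.058,-0.0007,0.131,0,0,0,255],
    [0.058,-0.0007,0.131,0,0,0,255],
    [0.058,-0.0007,0.131,0,0,0,255],
    [0.058,-0.0007,0.131,0,0,0,255],
  ],
)

```text
clock: 6.65
position: [0.582, -0.0962, 0.0514]
tool_rot: [3.14, -0.0, 1.305]
force: [-0.2, -0.7, -0.3]
grip_width: 0.0272
```

```bash
python3 - <<'E'
from h import *
s,p,d,T=shot("w5")
plan([.5813,-.0951,.032],np.radians(74.8))
print(s["force"],s["moment"])
cv2.imwrite("pics/w5c.png",cv2.resize(p[180:340,230:410],None,fx=4,fy=4,interpolation=cv2.INTER_CUBIC))
E
```

```text
t 6.7 pos [ 0.5819 -0.0962  0.0513] yaw [ 3.1401e+00 -4.0000e-04  1.3051e+00] F [ 0.22  0.33 -0.78] w 0.0273
shift [ 0.0009 -0.0009  0.0193] rot [ 0.0015 -0.0004 -0.0004]
[-0.23808783 -0.73458943 -0.28223815] [-0.02637831  0.038027   -0.00068615]
```

View pics/w5c.png

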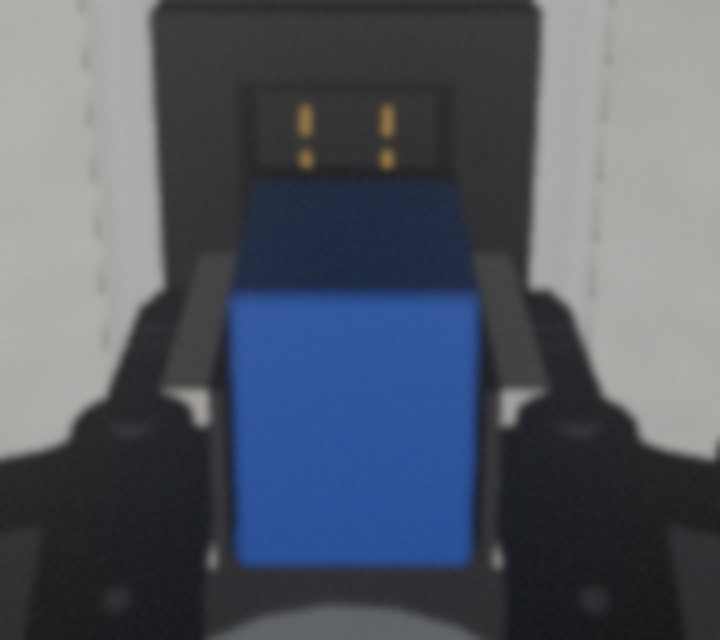

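>>> carry_out(
  series=[
    [0.0009,-0.0009,0.005,0,0,0,255],
    [0.0009,-0.0009,0.012,0,0,0,255],
    [0.0009,-0.0009,0.017,0,0,0,255],
    [0.0009,-0.0009,0.02,0,0,0,255],
    [0.0009,-0.0009,0.022,0,0,0,255],
    [0.0009,-0.0009,0.023,0,0,0,255],
    [0.0009,-0.0009,0.023,0,0,0,255],
  ],
)

```text
clock: 7.58
position: [0.5808, -0.0953, 0.0273]
tool_rot: [3.142, 0.0, 1.305]
force: [0.1, 0.1, -1.0]
grip_width: 0.0277
```

```bash
python3 - <<'E'
from h import *
from workcell import telemetry
s=telemetry.observe();print(s["moment"])
plan([.5813,-.0951,.022],np.radians(74.8))
E
```

```text
[-0.06286929  0.00512476 -0.02958999]
t 7.575 pos [ 0.5808 -0.0953  0.0273] yaw [3.1415 0.     1.3047] F [ 0.13  0.08 -0.97] w 0.0277
shift [0.0003 0.0005 0.0053] rot [ 0.0001  0.     -0.0008]
```

>>> carry_out(
  series=[
    [0,0,0.002,0,0,0,255],
    [0,0,0.003,0,0,0,255],
    [0,0,0.004,0,0,0,255],
    [0,0,0.005,0,0,0,255],
    [0,0,0.0055,0,0,0,255],
    [0,0,0.0055,0,0,0,255],
  ],
)

```text
clock: 8.32
position: [0.5807, -0.0952, 0.0218]
tool_rot: [-3.142, 0.0, 1.305]
force: [0.9, 0.8, -1.1]
grip_width: 0.0273
```

```bash
python3 - <<'E'
from h import *
plan([.5813,-.0951,.022],np.radians(74.8))
s,p,d,T=shot("w6");W=cloud("wrist",d,T);p=p.astype(int)
b=(p[...,0]>p[...,2]+50)&(p[...,0]>p[...,1]+30)&np.isfinite(W[...,2])
print(np.percentile(W[b][:,2],[25,50,75]),s["moment"])
E
```

```text
t 8.325 pos [ 0.5807 -0.0952  0.0218] yaw [-3.1416  0.      1.3047] F [ 0.89  0.76 -1.12] w 0.0273
shift [ 0.0003  0.0005 -0.0002] rot [-0.      0.     -0.0008]
[0.05164679 0.05202641 0.05240405] [0.01485237 0.01861762 0.00246719]
```

>>> carry_out(
  series=[
    [0,0,0.0005,0,0,0,255],
    [0,0,0.001,0,0,0,255],
    [0,0,0.001,0,0,0,255],
  ],
)

```text
clock: 8.75
position: [0.5808, -0.0952, 0.0216]
tool_rot: [3.141, -0.0, 1.305]
force: [-4.7, 1.4, 15.9]
grip_width: 0.0276
```

>>> carry_out(
  series=[
    [0,0,0.0005,0,0,0,130],
    [0,0,0,0,0,0,100],
    [0,0,0,0,0,0,80],
    [0,0,0,0,0,0,80],
    [0,0,-0.02,0,0,0,80],
    [0,0,-0.06,0,0,0,80],
    [-0.03,0,-0.12,0,0,0,80],
    [-0.06,0,-0.15,0,0,0,80],
    [-0.06,0,-0.15,0,0,0,80],
    [-0.06,0,-0.15,0,0,0,80],
  ],
)

```text
clock: 10.0
position: [0.565, -0.1524, 0.1711]
tool_rot: [3.141, -0.001, 1.305]
force: [0.8, 0.6, -0.3]
grip_width: 0.0584
```

```bash
python3 - <<'E'
from h import *
s,p,d,T=shot("w7");W=cloud("wrist",d,T);pi=p.astype(int)
print(s["position"],s["tool_rot"])
b=(pi[...,0]>pi[...,2]+50)&(pi[...,0]>pi[...,1]+30)&np.isfinite(W[...,2])
X=W[b];print(np.percentile(X[:,2],[5,50,95]),cv2.minAreaRect((X[X[:,2]>.045][:,:2]*1000).astype(np.float32)))
q,dd=imaging.grab_frame("top");np.savez("pics/top2.npz",p=q,d=dd)
E
```

```text
[ 0.56497153 -0.15243811  0.17111208] [ 3.14145367e+00 -6.67669838e-04  1.30499219e+00]
[0.05033286 0.05180183 0.0529636 ] ((581.9617309570312, -94.33293151855469), (34.726070404052734, 27.661508560180664), 74.89094543457031)
```

View pics/w7.png

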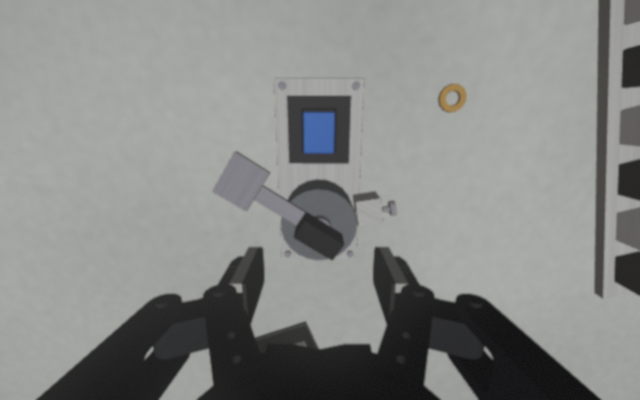

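```bash
python3 - <<'E'
from h import *
z=np.load("pics/w7.npz");p,d,T=z["p"],z["d"],z["T"];W=cloud("wrist",d,T)
ci=imaging.camera_info("wrist")
def onplane(px,zp):
    q=cv2.undistortPoints(np.array(px,float).reshape(-1,1,2),ci["mtx"],ci["dist_coeffs"]).reshape(-1,2)
    r=np.c_[q,np.ones(len(q))]@T[:3,:3].T
    return T[:3,3]+r*((zp-T[2,3])/r[:,2])[:,None]
t=W[(np.abs(W[...,2]-.085)<.004)&(np.hypot(W[...,0]-.558,W[...,1]+.18)<.05)]
print("bar",cv2.minAreaRect((t[:,:2]*1000).astype(np.float32)),t.mean(0),len(t))
h=W[(np.abs(W[...,2]-.05)<.003)&(np.hypot(W[...,0]-.558,W[...,1]+.18)<.06)]
print("housing",cv2.minEnclosingCircle((h[:,:2]*1000).astype(np.float32)),h.mean(0),len(h))
g=W[(np.abs(W[...,2]-.0598)<.002)&(np.hypot(W[...,0]-.5,W[...,1]+.117)<.04)]
print("tip",cv2.minAreaRect((g[:,:2]*1000).astype(np.float32)),g.mean(0),len(g))
cv2.imwrite("pics/w7c.png",cv2.resize(p[140:270,200:410],None,fx=3.5,fy=3.5,interpolation=cv2.INTER_CUBIC))
b=W[190:215,350:400];m=np.isfinite(b[...,2]);print("bracket z max",np.nanmax(b[...,2]))
E
```

```text
bar ((558.4970703125, -180.6614990234375), (20.879241943359375, 42.2186164855957), 41.49638366699219) [ 0.55878679 -0.17929543  0.08459595] 1036
housing ((558.8600463867188, -180.50083923339844), 37.87314987182617) [ 0.56346947 -0.17471754  0.04977763] 2508
tip ((509.1932067871094, -124.49575805664062), (44.31637954711914, 56.42282485961914), 41.33120346069336) [ 0.50598455 -0.11980569  0.05978366] 2242
bracket z max 0.051003684618733613
```

View pics/w7c.png

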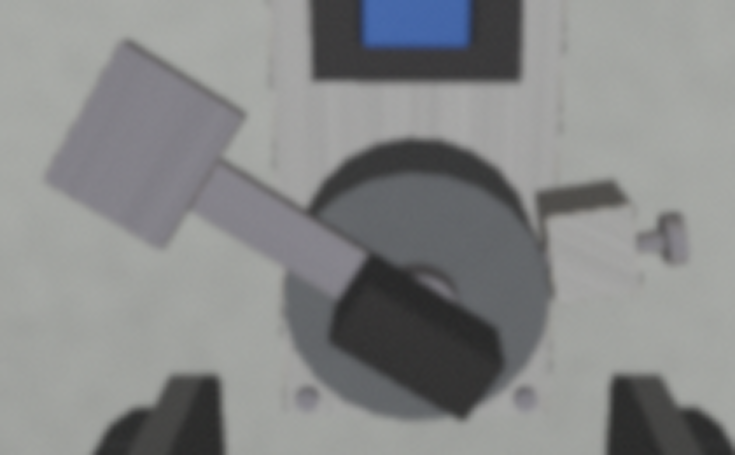

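```bash
python3 -c "
from h import *
plan([.5582,-.1806,.0605],np.radians(131.4))"
```

```text
t 10.1 pos [ 0.5648 -0.152   0.1702] yaw [-3.1403e+00 -2.0000e-04  1.3059e+00] F [-0.16  0.41  0.2 ] w 0.0586
shift [-0.0293  0.0012  0.1097] rot [-1.100e-03 -8.000e-04 -9.875e-01]
```

>>> carry_out(
  series=[
    [-0.01,0,0,0,0,-0.18,80],
    [-0.02,0.001,0,0,0,-0.36,80],
    [-0.029,0.001,0,0,0,-0.54,80],
    [-0.029,0.001,0,0,0,-0.72,80],
    [-0.029,0.001,0,0,0,-0.9,80],
    [-0.029,0.001,0,0,0,-0.988,80],
    [-0.029,0.001,0.04,0,0,-0.988,80],
    [-0.029,0.001,0.06,0,0,-0.988,80],
    [-0.029,0.001,0.06,0,0,-0.988,80],
    [-0.029,0.001,0.06,0,0,-0.988,80],
  ],
)

```text
clock: 11.35
position: [0.5586, -0.1811, 0.1112]
tool_rot: [3.142, 0.0, 2.293]
force: [-0.4, -0.3, 1.0]
grip_width: 0.0589
```

```bash
python3 -c "
from h import *
s,p,d,T=shot('w8')
plan([.5582,-.1806,.0605],np.radians(131.4))"
```

```text
t 11.4 pos [ 0.5588 -0.1813  0.1116] yaw [3.1411e+00 7.0000e-04 2.2930e+00] F [ 0.1  -0.53 -0.16] w 0.0586
shift [ 0.0009 -0.      0.0511] rot [ 0.0005  0.0007 -0.0003]
```

View pics/w8.png

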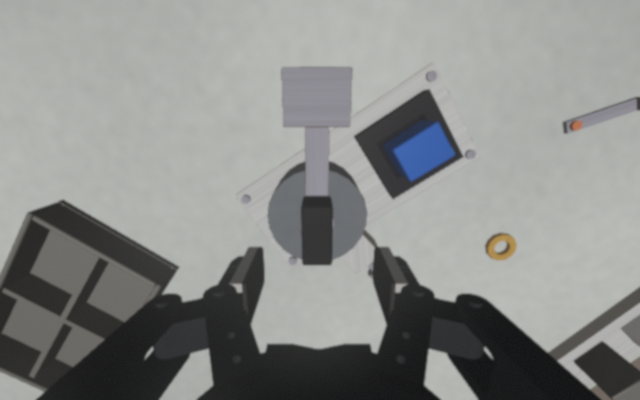

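>>> carry_out(
  series=[
    [0.0009,0,0.02,0,0,0,80],
    [0.0009,0,0.04,0,0,0,80],
    [0.0009,0,0.051,0,0,0,80],
    [0.0009,0,0.051,0,0,0,80],
    [0.0009,0,0.051,0,0,0,80],
  ],
)

```text
clock: 12.02
position: [0.5582, -0.1808, 0.0606]
tool_rot: [3.141, 0.001, 2.293]
force: [-0.2, -0.3, -0.0]
grip_width: 0.0583
```

```bash
python3 -c "
from h import *
s,p,d,T=shot('w9')
plan([.5582,-.1806,.0605],np.radians(131.4))
for n in ['top','scene']:
    q,dd=imaging.grab_frame(n);cv2.imwrite(f'pics/{n}9.png',cv2.resize(q[160:260,340:460] if n=='top' else q[110:230,150:310],None,fx=4,fy=4,interpolation=cv2.INTER_CUBIC))
"
```

```text
t 12.075 pos [ 0.5582 -0.1808  0.0606] yaw [3.1409e+00 9.0000e-04 2.2927e+00] F [-0.41  0.67  0.34] w 0.0587
shift [0.0001 0.0001 0.0001] rot [ 0.0007  0.0009 -0.0006]
```

View pics/top9.png

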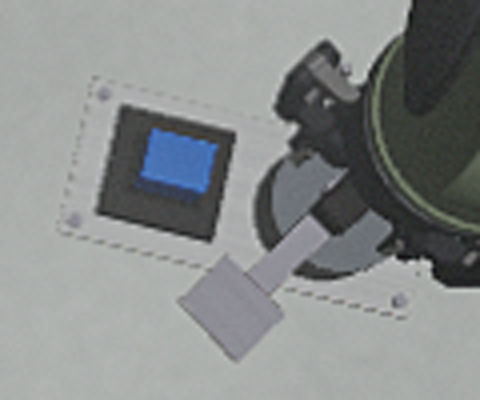

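View pics/scene9.png

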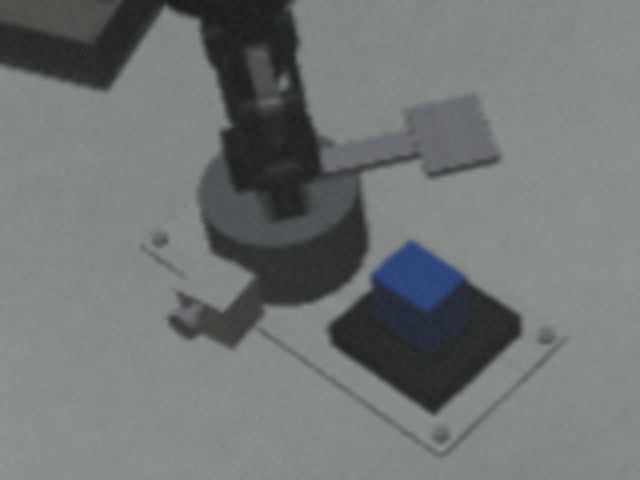

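View pics/w9.png

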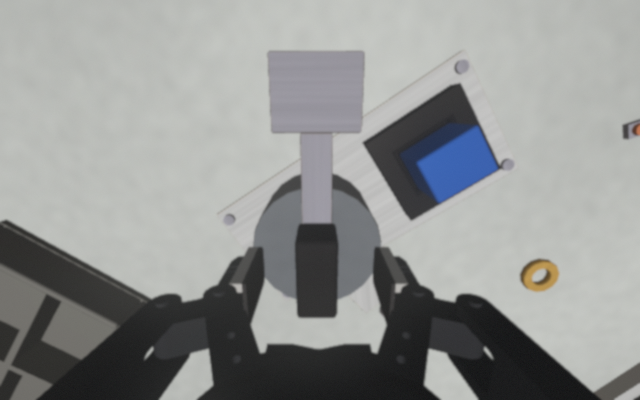

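>>> carry_out(
  series=[
    [0,0,0,0,0,0,150],
    [0,0,0,0,0,0,170],
    [0,0,0,0,0,0,255],
    [0,0,0,0,0,0,255],
    [0,0,0,0,0,0,255],
    [0,0,0,0,0,0,255],
  ],
  force=40,
)

```text
clock: 12.92
position: [0.5574, -0.1811, 0.0602]
tool_rot: [-3.141, -0.0, 2.292]
force: [-5.4, -0.2, 9.6]
grip_width: 0.0192
```

```bash
cat > st.py <<'E'
import sys
from h import *
from workcell import telemetry
s=telemetry.observe()
q,d=imaging.grab_frame("scene")
c=q[165:210,165:235]
tag=sys.argv[1]
cv2.imwrite(f"pics/pin_{tag}.png",cv2.resize(c,None,fx=8,fy=8,interpolation=cv2.INTER_CUBIC));np.save(f"pics/pin_{tag}.npy",q)
ref=np.load("pics/pin_r0.npy") if tag!="r0" else q
df=np.abs(q[180:200,188:206].astype(int)-ref[180:200,188:206]).mean()
print("t",round(s["clock"],2),"yaw",round(s["tool_rot"][2],4),"knob~",round(0.063+2.293-s["tool_rot"][2],3),"pos",s["position"].round(4),"F",s["force"].round(1),"M",s["moment"].round(3),"w",round(s["grip_width"],4),"pindiff",round(df,2))
E
python3 st.py r0
```

```text
t 12.93 yaw 2.2924 knob~ 0.064 pos [ 0.5574 -0.1811  0.0602] F [-5.4 -0.2  9.6] M [-0.073  0.833  0.087] w 0.0192 pindiff 0.0
```

View pics/pin_r0.png

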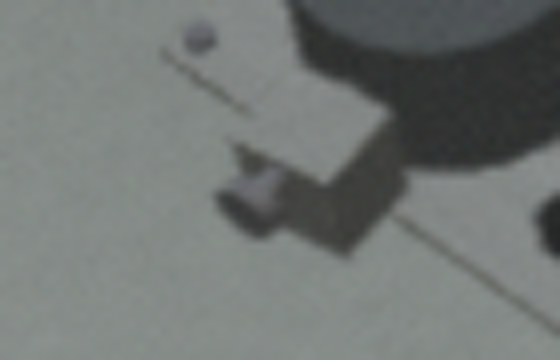

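>>> carry_out(
  series=[
    [0,0,-0.0003,0,0,0.04,255],
    [0,0,-0.0003,0,0,0.08,255],
    [0,0,-0.0003,0,0,0.12,255],
    [0,0,-0.0003,0,0,0.16,255],
    [0,0,-0.0003,0,0,0.2,255],
  ],
)

```text
clock: 13.6
position: [0.5574, -0.181, 0.0602]
tool_rot: [-3.141, 0.0, 2.09]
force: [-4.1, -1.7, 5.7]
grip_width: 0.0191
```

```bash
python3 st.py r1
```

```text
t 13.6 yaw 2.0904 knob~ 0.266 pos [ 0.5574 -0.181   0.0602] F [-4.1 -1.7  5.7] M [-0.3    0.75   0.126] w 0.0191 pindiff 1.39
```

>>> carry_out(
  series=[
    [0,0,0,0,0,0.04,255],
    [0,0,0,0,0,0.08,255],
    [0,0,0,0,0,0.12,255],
    [0,0,0,0,0,0.16,255],
    [0,0,0,0,0,0.2,255],
    [0,0,0,0,0,0.24,255],
    [0,0,0,0,0,0.28,255],
    [0,0,0,0,0,0.32,255],
  ],
)

```text
clock: 14.65
position: [0.5575, -0.1811, 0.0603]
tool_rot: [-3.141, 0.0, 1.77]
force: [-3.8, -1.3, 6.1]
grip_width: 0.0195
```

```bash
python3 st.py r2
```

```text
t 14.65 yaw 1.7704 knob~ 0.586 pos [ 0.5575 -0.1811  0.0603] F [-3.8 -1.3  6.1] M [-0.35   0.636  0.172] w 0.0195 pindiff 1.49
```

>>> carry_out(
  series=[
    [0,0,0,0,0,0.025,255],
    [0,0,0,0,0,0.05,255],
  ],
)

```text
clock: 14.95
position: [0.5575, -0.181, 0.0603]
tool_rot: [-3.141, 0.0, 1.721]
force: [-4.5, -2.1, 6.2]
grip_width: 0.0191
```

```bash
python3 st.py r3
```

```text
t 14.95 yaw 1.7209 knob~ 0.635 pos [ 0.5575 -0.181   0.0603] F [-4.5 -2.1  6.2] M [-0.353  0.663  0.172] w 0.0191 pindiff 1.59
```

>>> carry_out(
  series=[
    [0,0,0,0,0,0.025,255],
    [0,0,0,0,0,0.05,255],
  ],
)

```text
clock: 15.25
position: [0.5575, -0.181, 0.0603]
tool_rot: [-3.141, 0.0, 1.671]
force: [-4.6, -1.5, 6.0]
grip_width: 0.0192
```

```bash
python3 st.py r4
```

```text
t 15.25 yaw 1.671 knob~ 0.685 pos [ 0.5575 -0.181   0.0603] F [-4.6 -1.5  6. ] M [-0.443  0.622  0.151] w 0.0192 pindiff 1.72
```

>>> carry_out(
  series=[
    [0,0,0,0,0,0.02,255],
    [0,0,0,0,0,0.04,255],
  ],
)

```text
clock: 15.55
position: [0.5576, -0.181, 0.0602]
tool_rot: [-3.141, 0.0, 1.631]
force: [-4.8, -1.8, 6.2]
grip_width: 0.019
```

```bash
python3 st.py r5
```

```text
t 15.55 yaw 1.6311 knob~ 0.725 pos [ 0.5576 -0.181   0.0602] F [-4.8 -1.8  6.2] M [-0.352  0.63   0.113] w 0.019 pindiff 2.13
```

View pics/pin_r5.png

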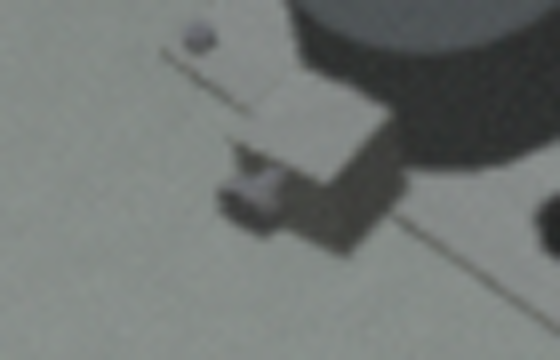

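>>> carry_out(
  series=[
    [0,0,0,0,0,0.02,255],
    [0,0,0,0,0,0.04,255],
  ],
)

```text
clock: 15.85
position: [0.5575, -0.181, 0.0603]
tool_rot: [-3.141, 0.0, 1.591]
force: [-4.5, -1.3, 5.5]
grip_width: 0.0192
```

```bash
python3 st.py r6
```

```text
t 15.85 yaw 1.5911 knob~ 0.765 pos [ 0.5575 -0.181   0.0603] F [-4.5 -1.3  5.5] M [-0.431  0.569  0.067] w 0.0192 pindiff 2.45
```

```bash
python3 - <<'E'
import numpy as np,cv2
r=[]
for t in ["r0","r2","r4","r6"]:
    q=np.load(f"pics/pin_{t}.npy")[175:202,180:222]; r.append(cv2.resize(q,None,fx=9,fy=9,interpolation=cv2.INTER_CUBIC))
cv2.imwrite("pics/cmp1.png",np.vstack([np.hstack(r[:2]),np.hstack(r[2:])]))
E
```

```text
(no output)
```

View pics/cmp1.png

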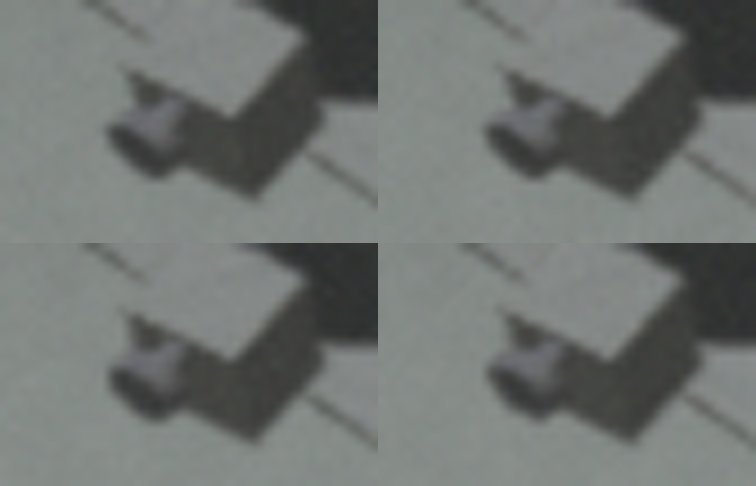

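>>> carry_out(
  series=[
    [0,0,0,0,0,0.015,255],
    [0,0,0,0,0,0.03,255],
  ],
)

```text
clock: 16.15
position: [0.5576, -0.181, 0.0603]
tool_rot: [-3.142, 0.0, 1.561]
force: [-3.7, -1.2, 5.3]
grip_width: 0.0194
```

```bash
python3 st.py r7
```

```text
t 16.15 yaw 1.5613 knob~ 0.795 pos [ 0.5576 -0.181   0.0603] F [-3.7 -1.2  5.3] M [-0.401  0.565  0.162] w 0.0194 pindiff 2.77
```

>>> carry_out(
  series=[
    [0,0,0,0,0,0.02,255],
    [0,0,0,0,0,0.04,255],
  ],
)

```text
clock: 16.45
position: [0.5576, -0.1811, 0.0603]
tool_rot: [3.142, 0.0, 1.521]
force: [-2.9, -1.2, 6.4]
grip_width: 0.0191
```

```bash
python3 st.py r8
```

```text
t 16.45 yaw 1.521 knob~ 0.835 pos [ 0.5576 -0.1811  0.0603] F [-2.9 -1.2  6.4] M [-0.406  0.538  0.079] w 0.0191 pindiff 8.67
```

Big jump in the pin region; look before moving on.

```bash
python3 - <<'E'
import numpy as np,cv2
r=[]
for t in ["r7","r8"]:
    q=np.load(f"pics/pin_{t}.npy")[175:202,180:222]; r.append(cv2.resize(q,None,fx=9,fy=9,interpolation=cv2.INTER_CUBIC))
cv2.imwrite("pics/cmp2.png",np.hstack(r))
E
```

```text
(no output)
```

View pics/cmp2.png

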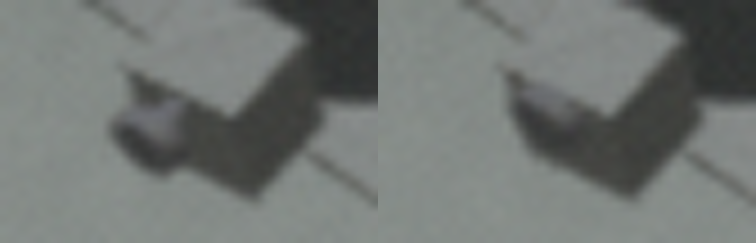

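```bash
python3 st.py r9; python3 - <<'E'
import numpy as np,cv2
from h import *
r=[]
for t in ["r7","r9"]:
    q=np.load(f"pics/pin_{t}.npy")[178:200,182:212]; r.append(cv2.resize(q,None,fx=13,fy=13,interpolation=cv2.INTER_CUBIC))
cv2.imwrite("pics/cmp3.png",np.hstack(r))
ci=imaging.camera_info("scene");Ti=np.linalg.inv(ci["extrinsics"])
xf=np.array([.965,-.262,0]);P=np.array([.558,-.1806,.03])
A=[P+xf*(.075),P+xf*(.067)]
print(cv2.projectPoints(np.array(A),cv2.Rodrigues(Ti[:3,:3])[0],Ti[:3,3],ci["mtx"],ci["dist_coeffs"])[0].reshape(-1,2))
E
```

```text
t 16.5 yaw 1.5199 knob~ 0.836 pos [ 0.5576 -0.181   0.0602] F [-3.2 -2.4  5.6] M [-0.411  0.596  0.065] w 0.0194 pindiff 8.74
[[191.64047456 186.44253499]
 [194.84629507 183.84098661]]
```

View pics/cmp3.png

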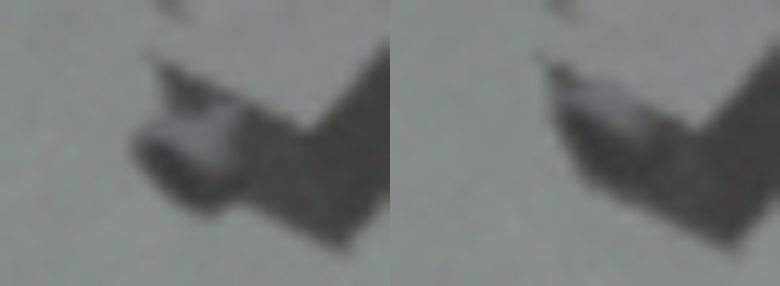

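>>> carry_out(
  series=[
    [0,0,0,0,0,0,190],
    [0,0,0,0,0,0,140],
    [0,0,0,0,0,0,100],
    [0,0,0,0,0,0,90],
    [0,0,0,0,0,0,90],
    [0,0,-0.02,0,0,0,90],
    [0,0,-0.06,0,0,0,90],
    [0,0,-0.11,0,0,0,90],
    [0,0,-0.11,0,0,0,90],
    [0,0,-0.11,0,0,0,90],
  ],
)

```text
clock: 17.8
position: [0.5577, -0.1805, 0.1709]
tool_rot: [3.141, -0.0, 1.523]
force: [0.1, 0.0, -0.8]
grip_width: 0.0552
```

```bash
python3 st.py r10; python3 - <<'E'
from h import *
s,p,d,T=shot("w10");W=cloud("wrist",d,T);pi=p.astype(int)
b=(pi[...,0]>pi[...,2]+50)&(pi[...,0]>pi[...,1]+30)&np.isfinite(W[...,2])&(np.abs(W[...,2])<.1)
if b.sum(): print("relay z",np.percentile(W[b][:,2],[5,50,95]))
t=W[(np.abs(W[...,2]-.085)<.004)&(np.hypot(W[...,0]-.558,W[...,1]+.18)<.05)]
print("bar",cv2.minAreaRect((t[:,:2]*1000).astype(np.float32)))
E
```

```text
t 17.8 yaw 1.523 knob~ 0.833 pos [ 0.5577 -0.1805  0.1709] F [ 0.1  0.  -0.8] M [ 0.006 -0.004 -0.01 ] w 0.0552 pindiff 8.41
relay z [0.05046448 0.05191335 0.05314981]
bar ((558.3589477539062, -180.07308959960938), (41.30580520629883, 19.866920471191406), 87.78137969970703)
```

View pics/pin_r10.png

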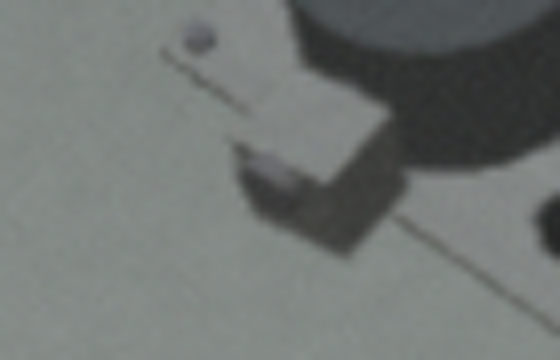

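View pics/w10.png

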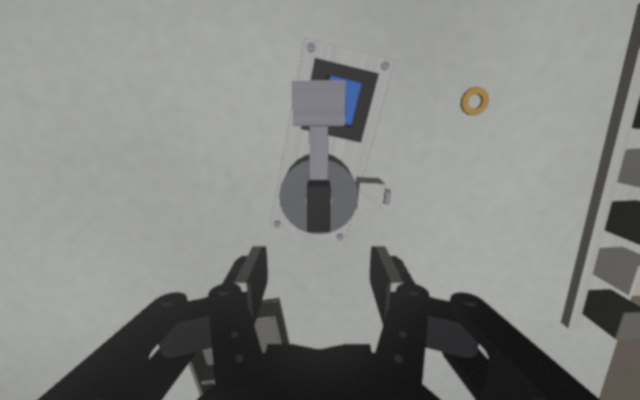

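The pin head at wrist pixel (387,197) lies flush against the bracket. The tongue partly covers the relay, around (320,103), and the relay's top is still at 52 mm. The gripper is clear of everything, so I am handing in.

```bash
python3 -c "
from workcell import ticket
print(ticket.job_done())"
```

```text
the job is handed in; nothing more can be done
None
```

The relay is home in the socket, the knob is turned to the pin drop, and the job was handed in at about 18 s on the robot's clock.

- **Relay:** I set it in the socket with about 16 N of seating push. Its top measured 52 mm above the bench after release and again after the turn.
- **Knob:** I turned it clockwise in small steps to about 0.83 rad and stopped at the first step that showed the drop. The pin's head moved in against the bracket between about 0.80 and 0.84 rad, by roughly the 8 mm expected. I then opened the jaws and lifted clear.
- **Last checks:** The pin head was still against the bracket, the tongue was partly over the relay, and the force on the tool was near zero. I touched none of the other things on the bench.
- **Weak or disagreeing readings:** The wrist moment was too noisy (about ±0.04 N m) to show the drop by itself, so I relied on the camera for it. The top camera put the fixture about 2 mm from where the wrist camera did. I used the wrist camera, and the relay went in without jamming.

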